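# Hang the thermo-hygrometer inside the egg incubator

### The arm

A 7-joint arm with a two-finger parallel gripper is mounted at the origin on the work surface. World frame = base frame: x ahead of the robot, y to its left, z up, the work surface at z = 0. Lengths are in m, angles in rad, forces in N, time in s.
With the tool pointing down it reaches from about 0.4 to 0.75 m from the base axis. Payload 19.5 kg.
Tool frame: the origin (TCP) lies at the very end of the fingers, on their centre line; the grasp point (between the pads) lies 19 mm behind it; z points along the fingers, y is the line along which they close (so a half turn about z gives the same grasp; the last joint's range is limited). The gripper opens to 85 mm and grips with 20 to 120 N. Pads are 22 mm wide; open, the fingers measure 114 mm over their backs; the gripper's body (76 mm by 85 mm) begins 54 mm behind the grasp point. The pads swing forward as they close: fully open they stand 13 mm farther back than shut.
Start: joints at [1.26, 0.707, -0.028, 1.485, 0.022, 0.951, -0.075], TCP at [0.153, -0.554, 0.231] pointing down, gripper open.
Joint ranges: [-2.71, 2.71], [-0.32, 2.16], [-1.57, 1.52], [0, 2.45], [-1.46, 4.6], [0, 2.02], [-2.83, 2.83]. Speed limits (rad/s): [1.89, 1.89, 2.57, 2.57, 3.01, 3.01, 3.01].

### API

Orientations are given as a unit quaternion [x, y, z, w].
In Python, from station import telemetry, cams, job gives the robot as it stands.
- The arm moves only by the tool move_arm, never from a script. Its argument "plan" is a list of rows, each an object with "fingers": the closure in counts, from 0 (fully open) to 255 (shut); "travel": the shift along the tool's x, y, z in cm, a list of three; "rotation": the turn, a rotation vector about the tool's x, y, z in degrees, a list of three. A call has 1 to 12 rows; each row is the pose to reach, as a shift and turn from the pose commanded when the call began, along the tool's axes at that moment; what a row does not reach only later rows make up. A row lasts 1/12 s, in which the tool goes at most 41.7 mm and 7.16 degrees, less where a joint would pass 70% of its speed; a pose out of reach is approached as far as the arm can. A call with a gripper value outside its range is refused whole. The fingers move at their own pace and stop on an object; "newtons" is the grip in N (left out, the last holds). Time passes only in rows, so rows that repeat a pose let the fingers close. It gives the time, the measured TCP pose, the force, the opening and the grip force at its end, in the units of the state.
- telemetry.get_state(): the state, without advancing time (a new reading comes with each control period).
- cams.grab_frame(name): name is "scene" or "side" or "wrist"; returns (picture, depth): 420x560x3 uint8, red, green, blue; 420x560 float32, m along the optical axis (not along the pixel's ray), 0 where there is no reading.
- cams.calibration(name): a dict with "mtx" (3x3 intrinsics, pixels), "T" (4x4, takes a point from camera to world coordinates). Camera axes: x right, y up, looking along -z (the intrinsics and any distortion apply to the point x, -y, -z); pixel columns grow to the right and rows downward; lengths in m; the calibration is good to about 2 mm. A picture is of the moment at which its call begins: read the wrist's pose just before it. calibration takes no time and is no camera call; for the wrist camera it gives the pose at the moment of the call.
- job.hand_in(): hands the job in; it is judged then, once.
The state is a dict: "time_s": time; "qpos": joint angles; "dq": joint speeds; "effort": joint torques, N m; "position": TCP position; "tool_rot": TCP orientation; "contact_force": force on the tool from outside, world axes, zero at the start; "torque": the same for the moment, N m; "grip_width": finger opening in m; "grasp_force": force on a finger pad.
Only numpy, scipy, OpenCV 4.12 (cv2) and the standard library are available. Lean on these libraries where they do the work, as an engineer would, in place of code of your own. Each camera call takes 0.05 s, during which the arm holds its last target. There are 200 camera calls.

### The job

Take the small thermo-hygrometer by its yellow grip, pass it through the hatch in the incubator's top without touching the hatch frame, and hook it over the bar inside. Resting only lightly on the bar, slide it along until it drops into the bar's one dip, then leave it hanging there fully settled. Never press hard on the bar (it bends above about 15 N), keep the instrument upright, and leave the bottle, the beaker and the egg tray alone.

Things in the scene. Friction and masses are not known exactly. Their poses are not given: they have to be found in the camera images.
- grip (a point): Centre of the gauge's yellow grip block (22 along x, 16 along y, 40 high), 152 mm above the gauge's underside. Grip at this height with the fingers closing along y: they then stay above the hatch frame to the end. Gauge: 0.15-0.25 kg, 172 tall, starts upright on the table. Its axes: z up, x from the stem side to the hook's open side.
- dial (a point): Centre of the gauge's white body with a round dial, 30 (x) by 48 (y) by 36 high; 18 mm above the gauge's underside, straight below the grip. A flat stem at x -20 to -12 joins it to the hook above.
- saddle (a point): Underside of the hook's bridge (6 mm round rod along x from the stem to the hook tip), the point that rides on the bar: 86 mm above the gauge's underside, straight below the grip. The gap for the bar, between stem (x -12) and tip (x +10), is 22 wide.
- hook_tip (a point): Lowest point of the hook's downward tip (6 mm rod at x +10 to +16), 73 mm above the gauge's underside; the bar enters from the +x side between body top (36) and this tip (73). With the saddle 21 mm above the rail's origin, bar and dip pass between them.
- cabinet: White incubator, 240 (x) by 380 (y) by 140 high, walls 12 thick; fixed during the run. Origin at the centre of its underside on the table, z up, front is -x.
- frame: Hatch frame, the 12 mm thick top of the incubator (blue edging); same origin and axes as the cabinet. Its opening is 90 (x) by 230 (y), centred on the origin, top face at z 140. Must not be touched by gauge or robot.
- rail: Mount of the 6 mm round steel bar inside, along y under the hatch. Origin mid-length, 17 mm to +x of the cabinet's centre, 115 mm above the table, axes as the cabinet's. The bar's straight top is at this height, +-2 mm (not measured); it gives about 1 mm per 12 N. To hook on: gauge axes along these, come down 27 mm to the -x side till saddle is 21 above this height, move +x over the bar, lower.
- dip_zone (a point): Same point as the rail's origin. The bar's one V-shaped dip (20 wide along y, 11 deep) has its middle anywhere from 58 mm to -y to 58 mm to +y of here: not measured, feel for it. The bar is straight for 120 mm either side of the dip. In the dip the bridge sinks about 8 mm below its riding height.
- bottle: White reagent bottle, blue cap, 56 diameter, 130 tall; origin at the centre of its underside. Leave alone.
- beaker: Clear beaker, 84 diameter, 105 tall; origin at the centre of its underside. Leave alone.
- egg_tray: Blue egg tray 100 by 150 with three eggs, 69 tall; origin at the centre of its underside. Leave alone.
Not all that is in view belongs to the job. Leave any purple look-alike of the part that bears grip alone.

How it is judged:
By the outcome, as a careful person would: the job done as asked, in the order asked, and still so for the second after the job is handed in, with the robot touching nothing.
It also fails if it takes over 72 s, if anything falls off the work surface, if the arm or the gripper's body presses on something with over 40 N, if the wrist force passes 120 N, or if a joint passes its speed limit or range.

## Working session

There is one attempt and no reset: what is moved stays moved. The work goes in short steps, Python scripts to look and compute and a tool call to move; the robot and the scene stay as the last step left them, time stands still between calls to the robot, and variables do not carry over. Pictures are saved under pics/ and viewed, at most 10 in all, crops included, and the job is handed in when it is done.

Besides the shell and the picture viewer there is one more tool, called as a command line: name --argument value ..., lists and objects as JSON in quotes. move_arm: Moves the arm, as the interface text tells. Its arguments: {"type":"object","properties":{"plan":{"type":"array","items":{"type":"object","properties":{"fingers":{"type":"number"},"travel":{"type":"array","items":{"type":"number"}},"rotation":{"type":"array","items":{"type":"number"}}}}},"newtons":{"type":"number"}},"required":["plan"]}

```bash
mkdir -p pics; python3 - <<'E'
from station import telemetry, cams
import cv2, numpy as np
print(telemetry.get_state())
for n in ("scene","side"):
    p,d=cams.grab_frame(n); cv2.imwrite(f"pics/{n}0.png",p[:,:,::-1]); np.save(f"{n}0.npy",d); np.save(f"{n}0p.npy",p)
    c=cams.calibration(n); print(n,c)
    np.savez(f"{n}c.npz",mtx=c["mtx"],T=c["T"])
E
```

```text
{'time_s': 0.0, 'qpos': array([ 1.26028287,  0.70711681, -0.02759783,  1.4849791 ,  0.02200431,
        0.95089835, -0.07546874]), 'dq': array([ 0.00031493,  0.0005434 ,  0.00046889, -0.00129083,  0.00141352,
        0.00122671, -0.00069539]), 'effort': array([ 1.33635269e-03, -8.83197069e+01,  1.23523269e+00, -2.36164981e+01,
        1.69546326e-02,  6.55518874e-03,  1.35244869e-05]), 'position': array([ 0.15263393, -0.55410517,  0.23082439]), 'tool_rot': array([ 9.90979587e-01,  1.34011776e-01, -9.88539641e-05, -5.40528922e-04]), 'contact_force': array([0.65469765, 0.8108472 , 0.30201989]), 'torque': array([ 0.02606084, -0.00221828,  0.00754548]), 'grasp_force': 0.0, 'grip_width': 0.08570612780370018}
scene {'mtx': array([[420.72192798,   0.        , 284.00138362],
       [  0.        , 420.72192798, 217.72864929],
       [  0.        ,   0.        ,   1.        ]]), 'T': array([[ 0.85322435, -0.3062857 ,  0.42213418,  1.00918105],
       [ 0.52131849,  0.52465596, -0.67302537, -0.69364457],
       [-0.01533717,  0.794308  ,  0.60732164,  0.70726723],
       [ 0.        ,  0.        ,  0.        ,  1.        ]])}
side {'mtx': array([[533.21889646,   0.        , 278.97567709],
       [  0.        , 533.21889646, 209.27445216],
       [  0.        ,   0.        ,   1.        ]]), 'T': array([[ 0.90964265,  0.25669987, -0.32658141,  0.25186974],
       [-0.41478204,  0.51872842, -0.74758056, -0.84366579],
       [-0.02249677,  0.81549127,  0.57833199,  0.73618562],
       [ 0.        ,  0.        ,  0.        ,  1.        ]])}
```

View pics/scene0.png

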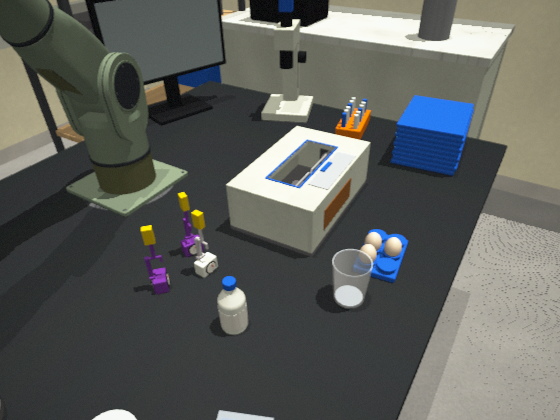

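View pics/side0.png

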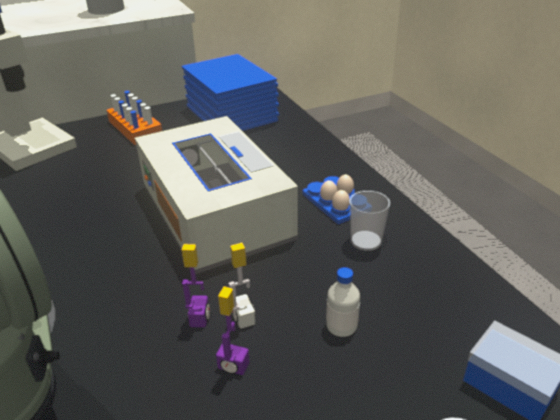

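The white gauge has its grip at scene (198,220) and side (239,255), with its body at scene (206,264). Two purple look-alikes stand close by, with grips at side (190,255) and (227,300). The cabinet hatch is at scene (303,163).

```bash
cat > h.py <<'E'
import numpy as np, cv2
def cloud(d,mtx,T):
    v,u=np.indices(d.shape); 
    x=(u-mtx[0,2])/mtx[0,0]*d; y=-(v-mtx[1,2])/mtx[1,1]*d
    P=np.stack([x,y,-d],-1)@T[:3,:3].T+T[:3,3]; P[d<=0]=np.nan
    return P
def saved(n,k='0'):
    c=np.load(f"{n}c.npz"); return np.load(f"{n}{k}p.npy"),cloud(np.load(f"{n}{k}.npy"),c["mtx"],c["T"])
def hsv(p): return cv2.cvtColor(p,cv2.COLOR_RGB2HSV)
E
python3 - <<'E'
from h import *
np.set_printoptions(precision=4,suppress=True)
for n in("scene","side"):
    p,P=saved(n); H=hsv(p)
    m=((H[...,0]>18)&(H[...,0]<32)&(H[...,1]>180)&(H[...,2]>80)).astype(np.uint8)
    k,L,S,C=cv2.connectedComponentsWithStats(m)
    for i in range(1,k):
        if S[i,4]>60:
            q=P[L==i]; q=q[~np.isnan(q[:,0])]; t=q[q[:,2]>np.percentile(q[:,2],98)-.004]
            print(n,'yellow',C[i],S[i,4],'med',np.median(q,0),'z',np.percentile(q[:,2],[2,98]),'top',np.median(t,0))
            print('  top rect',cv2.minAreaRect((t[:,:2]*1000).astype(np.float32)))
    # cabinet top
    w=(H[...,1]<60)&(abs(P[...,2]-.14)<.006)&(P[...,0]>.2)
    k,L,S,C=cv2.connectedComponentsWithStats(w.astype(np.uint8)); i=1+np.argmax(S[1:,4])
    q=P[L==i]; print(n,'cab',len(q),cv2.minAreaRect((q[:,:2]*1000).astype(np.float32)),np.median(q[:,2]))
    b=(H[...,0]>105)&(H[...,0]<125)&(H[...,1]>150)&(abs(P[...,2]-.14)<.008)
    k,L,S,C=cv2.connectedComponentsWithStats(b.astype(np.uint8),connectivity=8)
    for i in range(1,k):
        if S[i,4]>40:
            q=P[L==i]; print(n,'blue',C[i],S[i,4],cv2.minAreaRect((q[:,:2]*1000).astype(np.float32)),np.median(q,0))
    # gauge body top
    w=(H[...,1]<70)&(H[...,2]>90)&(P[...,2]>.004)&(P[...,2]<.06)
    k,L,S,C=cv2.connectedComponentsWithStats(w.astype(np.uint8))
    for i in range(1,k):
        if S[i,4]>60:
            q=P[L==i]
            t=q[abs(q[:,2]-.036)<.003]
            print(n,'white',C[i],S[i,4],np.median(q,0), cv2.minAreaRect((t[:,:2]*1000).astype(np.float32)) if len(t)>5 else '')
for n,(x,y) in (("scene",(200,245)),("side",(239,280))):
    p=np.load(f"{n}0p.npy"); 
    cv2.imwrite(f"pics/z_{n}.png",cv2.resize(p[y-60:y+60,x-65:x+65,::-1],None,fx=4,fy=4,interpolation=cv2.INTER_CUBIC))
a=[cv2.imread(f"pics/z_{n}.png") for n in("scene","side")]
cv2.imwrite("pics/z.png",cv2.resize(np.hstack(a),(800,369)))
E
```

```text
scene yellow [183.1812 200.9396] 149 med [ 0.3984 -0.1474  0.1585] z [0.0018 0.1742] top [ 0.3928 -0.1443  0.1729]
  top rect ((392.4308166503906, -143.9671173095703), (14.80420207977295, 22.745561599731445), 59.963661193847656)
scene yellow [197.7268 218.9278] 194 med [ 0.4705 -0.1839  0.1577] z [0.0021 0.1742] top [ 0.4674 -0.18    0.1728]
  top rect ((467.1807556152344, -179.4368896484375), (15.33581256866455, 20.209190368652344), 87.52875518798828)
scene yellow [147.4398 234.4444] 216 med [ 0.4145 -0.2746  0.1597] z [0.0024 0.1738] top [ 0.4111 -0.2722  0.1725]
  top rect ((410.79522705078125, -272.0242614746094), (20.428382873535156, 16.988422393798828), 40.85023880004883)
scene cab 5054 ((531.2772216796875, 172.6313934326172), (242.06756591796875, 385.76947021484375), 2.431321144104004) 0.14092342470872044
scene blue [436.8412 115.8792] 2235 ((752.830078125, 656.8729858398438), (200.07473754882812, 265.0597839355469), 5.966371059417725) [0.7587 0.6328 0.1425]
scene blue [315.6308 169.0308] 65 ((578.2953491210938, 170.37933349609375), (7.5586724281311035, 234.4348907470703), 1.5
[... 4453 characters left out ...]
119731903076), 3.2334249019622803)
side white [366.0658 236.9241] 593 [ 0.769  -0.1127  0.0341] ((774.234130859375, -106.73046875), (23.945756912231445, 65.34149932861328), 60.114742279052734)
side white [243.272  310.7182] 511 [ 0.4617 -0.1933  0.0338] ((461.2261047363281, -180.672607421875), (49.642642974853516, 34.6942024230957), 81.71666717529297)
side white [341.7356 321.9924] 658 [ 0.6029 -0.2976  0.0334] ((607.843994140625, -291.84423828125), (20.481163024902344, 52.819095611572266), 62.070526123046875)
side white [ 42.3132 331.4842] 380 [ 0.1225 -0.0599  0.011 ] 
side white [508.6581 380.7009] 351 [ 0.7608 -0.5216  0.0558] 
side white [228.4874 366.1597] 119 [ 0.3969 -0.2866  0.019 ]
```

View pics/z.png

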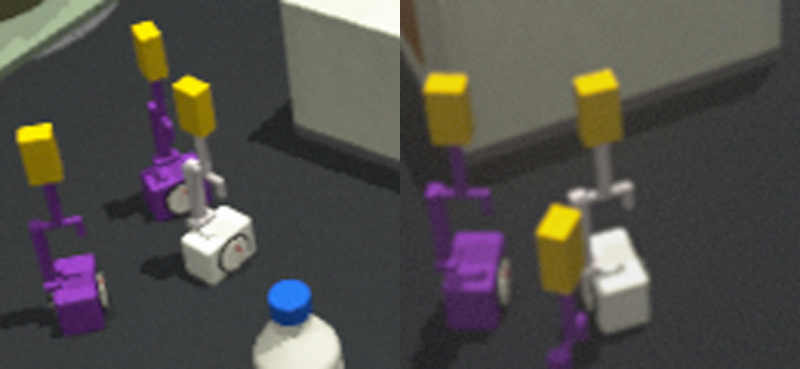

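The crop shows the hook opening towards image right in the side view. So gauge +x is roughly world +x, and the grip is near (0.465,-0.181). I'll go above it and look from close by.

move_arm --plan '[{"travel": [4, -2.8, -2.5], "rotation": [0, 0, 2], "fingers": 0}, {"travel": [8, -5.5, -5], "rotation": [0, 0, 4], "fingers": 0}, {"travel": [12, -8.3, -5], "rotation": [0, 0, 6], "fingers": 0}, {"travel": [16, -11, -5], "rotation": [0, 0, 8], "fingers": 0}, {"travel": [20, -13.8, -5], "rotation": [0, 0, 10], "fingers": 0}, {"travel": [24, -16.6, -5], "rotation": [0, 0, 12], "fingers": 0}, {"travel": [28, -19.4, -5], "rotation": [0, 0, 13], "fingers": 0}, {"travel": [32, -22.1, -5], "rotation": [0, 0, 13], "fingers": 0}, {"travel": [36, -24.9, -5], "rotation": [0, 0, 13], "fingers": 0}, {"travel": [40, -27.7, -5], "rotation": [0, 0, 13], "fingers": 0}, {"travel": [40, -27.7, -5], "rotation": [0, 0, 13], "fingers": 0}, {"travel": [40, -27.7, -5], "rotation": [0, 0, 13], "fingers": 0}]'

```text
time_s: 1.1
position: [0.466, -0.1786, 0.2812]
tool_rot: [1.0, 0.021, -0.0, -0.0]
contact_force: [0.3, -0.7, 0.4]
grip_width: 0.0855
grasp_force: 0.0
```

```bash
python3 - <<'E'
from station import telemetry, cams
from h import *
np.set_printoptions(precision=4,suppress=True)
s=telemetry.get_state(); print(s['position'],s['tool_rot'],s['time_s'],s['qpos'],s['contact_force'])
c=cams.calibration("wrist"); p,d=cams.grab_frame("wrist"); print(c)
cv2.imwrite("pics/w1.png",p[:,:,::-1]); np.savez("wristc.npz",**c); np.save("wrist0.npy",d); np.save("wrist0p.npy",p)
E
```

```text
[ 0.466  -0.1786  0.2812] [ 0.9998  0.0214 -0.     -0.0002] 1.1 [ 0.2565  0.5341  0.0792  1.6732 -0.0505  0.9365 -1.1733] [ 0.3093 -0.6568  0.4395]
{'mtx': array([[301.9961,   0.    , 278.5684],
       [  0.    , 301.9961, 206.2952],
       [  0.    ,   0.    ,   1.    ]]), 'T': array([[ 0.0416,  0.9585,  0.2822,  0.5371],
       [-0.9991,  0.04  ,  0.0114, -0.175 ],
       [-0.0003, -0.2824,  0.9593,  0.4255],
       [ 0.    ,  0.    ,  0.    ,  1.    ]])}
```

View pics/w1.png

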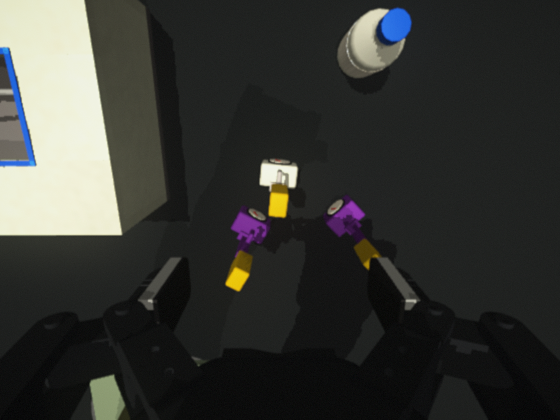

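The wrist view shows the white gauge at pixel (279,185), with its grip top at (279,195), nearly square to the image, between the two purple look-alikes.

```bash
python3 - <<'E'
from h import *
np.set_printoptions(precision=4,suppress=True)
p,P=saved("wrist"); H=hsv(p)
y=((H[...,0]>18)&(H[...,0]<32)&(H[...,1]>180)&(H[...,2]>80))
box=np.zeros_like(y); box[150:230,255:305]=1
q=P[y&box]; t=q[abs(q[:,2]-.172)<.006]
print('z',np.nanpercentile(q[:,2],[2,50,98]),len(t),np.median(t,0),cv2.minAreaRect((t[:,:2]*1e3).astype(np.float32)), 'mid',(t.min(0)+t.max(0))/2)
w=(H[...,1]<70)&(H[...,2]>110)&box
q=P[w]; t=q[abs(q[:,2]-.036)<.006]; print('body',len(t),np.median(t,0),cv2.minAreaRect((t[:,:2]*1e3).astype(np.float32)))
v=t[t[:,0]>np.median(t[:,0])]
# hook points
k=q[(q[:,2]>.06)&(q[:,2]<.1)]; print('hook',len(k), k.mean(0) if len(k) else '')
# line of the body's front edge via dial row
ys,xs=np.where(w&(abs(P[...,2]-.036)<.006)); 
print('px rect',cv2.minAreaRect(np.stack([xs,ys],1).astype(np.float32)))
# cabinet bottom-right visible: top edges
c=(H[...,1]<80)&(abs(P[...,2]-.14)<.005); print('cab',c.sum(),np.nanmin(P[c],0),np.nanmax(P[c],0))
for n in("scene","side"):
    p,P=saved(n); H=hsv(p); w=(abs(P[...,2]-.14)<.006)&(P[...,0]>.38)&(P[...,0]<.68)&(P[...,1]>-.05)&(P[...,1]<.4)
    q=P[w]; 
    # fit long edges: extreme x per y-bin ; short edges: extreme y per x-bin
    for ax,lab in((0,'x'),(1,'y')):
        o=1-ax; bins=np.linspace(*np.percentile(q[:,o],[5,95]),20); 
        for f in(np.max,np.min):
            e=[(((a+b)/2),f(q[(q[:,o]>=a)&(q[:,o]<b),ax])) for a,b in zip(bins[:-1],bins[1:])]
            k=np.polyfit(*np.array(e).T,1); print(n,lab,f.__name__,'slope deg',np.degrees(k[0]),'at mid',np.polyval(k,[.53,.172][o]))
E
```

```text
z [0.0017 0.1731 0.1747] 462 [ 0.4652 -0.1773  0.1734] ((464.084228515625, -177.30531311035156), (15.873963356018066, 22.186267852783203), 86.28036499023438) mid [ 0.4642 -0.1773  0.1709]
body 720 [ 0.4665 -0.1741  0.0374] ((441.0874328613281, -175.21249389648438), (48.027854919433594, 82.02564239501953), 84.85301208496094)
hook 71 [ 0.4738 -0.1778  0.0919]
px rect ((276.3328552246094, 191.11532592773438), (36.67971420288086, 59.14604568481445), 6.581944465637207)
cab 22384 [ 0.4124 -0.1701  0.135 ] [0.6242 0.101  0.1445]
scene x max slope deg -2.5410442110177507 at mid 0.6517070836350332
scene x min slope deg -2.48467928256495 at mid 0.4110564494271574
scene y max slope deg 2.4564192521142796 at mid 0.3636465941375867
scene y min slope deg 2.4670320808438633 at mid -0.018314473998372625
side x max slope deg -2.778320936237519 at mid 0.6474222805376348
side x min slope deg -2.6486017876209713 at mid 0.4067584376676345
side y max slope deg 2.7510090122788093 at mid 0.3631458631886611
side y min slope deg 2.817371086008397 at mid -0.02049766727452251
```

move_arm --plan '[{"travel": [-0.15, 0, 3], "rotation": [0, 0, 3.5], "fingers": 0}, {"travel": [-0.15, 0, 6], "rotation": [0, 0, 7], "fingers": 0}, {"travel": [-0.15, 0, 9], "rotation": [0, 0, 7], "fingers": 0}, {"travel": [-0.15, 0, 11.5], "rotation": [0, 0, 7], "fingers": 0}, {"travel": [-0.15, 0, 13.5], "rotation": [0, 0, 7], "fingers": 0}, {"travel": [-0.15, 0, 14.8], "rotation": [0, 0, 7], "fingers": 0}, {"travel": [-0.15, 0, 14.8], "rotation": [0, 0, 7], "fingers": 0}]'

```text
time_s: 1.73
position: [0.4623, -0.1808, 0.1311]
tool_rot: [0.999, -0.04, -0.002, -0.001]
contact_force: [0.7, -0.2, -0.7]
grip_width: 0.0855
grasp_force: 0.0
```

move_arm --newtons 40 --plan '[{"travel": [0, 0, 0], "fingers": 80}, {"travel": [0, 0, 0], "fingers": 120}, {"travel": [0, 0, 0], "fingers": 150}, {"travel": [0, 0, 0], "fingers": 180}, {"travel": [0, 0, 0], "fingers": 210}, {"travel": [0, 0, 0], "fingers": 255}, {"travel": [0, 0, 0], "fingers": 255}, {"travel": [0, 0, 0], "fingers": 255}, {"travel": [0, 0, 0], "fingers": 255}, {"travel": [0, 0, 0], "fingers": 255}]'

```text
validation failed for argument at $.pl...
```

move_arm --newtons 40 --plan '[{"travel": [0, 0, 0], "rotation": [0, 0, 0], "fingers": 80}, {"travel": [0, 0, 0], "rotation": [0, 0, 0], "fingers": 120}, {"travel": [0, 0, 0], "rotation": [0, 0, 0], "fingers": 150}, {"travel": [0, 0, 0], "rotation": [0, 0, 0], "fingers": 180}, {"travel": [0, 0, 0], "rotation": [0, 0, 0], "fingers": 210}, {"travel": [0, 0, 0], "rotation": [0, 0, 0], "fingers": 255}, {"travel": [0, 0, 0], "rotation": [0, 0, 0], "fingers": 255}, {"travel": [0, 0, 0], "rotation": [0, 0, 0], "fingers": 255}, {"travel": [0, 0, 0], "rotation": [0, 0, 0], "fingers": 255}, {"travel": [0, 0, 0], "rotation": [0, 0, 0], "fingers": 255}]'

```text
time_s: 2.57
position: [0.4635, -0.1811, 0.1335]
tool_rot: [0.999, -0.04, 0.0, -0.0]
contact_force: [0.8, 1.8, 5.9]
grip_width: 0.0154
grasp_force: 40.6
```

move_arm --plan '[{"travel": [0, 0, -0.5], "rotation": [0, 0, 0], "fingers": 255}, {"travel": [0, 0, -1.5], "rotation": [0, 0, 0], "fingers": 255}, {"travel": [0, 0, -3], "rotation": [0, 0, 0], "fingers": 255}, {"travel": [0, 0, -5.5], "rotation": [0, 0, 0], "fingers": 255}, {"travel": [0, 0, -8.5], "rotation": [0, 0, 0], "fingers": 255}, {"travel": [0, 0, -11.5], "rotation": [0, 0, 0], "fingers": 255}, {"travel": [0, 0, -14.5], "rotation": [0, 0, 0], "fingers": 255}, {"travel": [0, 0, -16.5], "rotation": [0, 0, 0], "fingers": 255}, {"travel": [0, 0, -17.5], "rotation": [0, 0, 0], "fingers": 255}, {"travel": [0, 0, -18], "rotation": [0, 0, 0], "fingers": 255}, {"travel": [0, 0, -18], "rotation": [0, 0, 0], "fingers": 255}, {"travel": [0, 0, -18], "rotation": [0, 0, 0], "fingers": 255}]'

```text
time_s: 3.57
position: [0.463, -0.181, 0.3127]
tool_rot: [0.999, -0.04, -0.0, -0.0]
contact_force: [-0.4, -0.3, -2.3]
grip_width: 0.0157
grasp_force: 39.7
```

```bash
python3 - <<'E'
from station import telemetry, cams
from h import *
np.set_printoptions(precision=4,suppress=True)
s=telemetry.get_state(); print(s['position'],s['tool_rot'],s['qpos'],s['contact_force'],s['torque'])
F=[]
for n in("scene","side"):
    p,d=cams.grab_frame(n); np.save(f"{n}1.npy",d); np.save(f"{n}1p.npy",p)
    c=cams.calibration(n); q=np.array([*s['position'],1]); q[2]-=.06; v=np.linalg.inv(c['T'])@q; v=v[:3]/-v[2]
    u=int(c['mtx'][0,0]*v[0]+c['mtx'][0,2]); w=int(-c['mtx'][1,1]*v[1]+c['mtx'][1,2]); print(n,u,w)
    y0=max(0,w-60);x0=max(0,u-65)
    F.append(cv2.resize(p[y0:y0+120,x0:x0+130,::-1],(400,369),interpolation=cv2.INTER_CUBIC))
cv2.imwrite("pics/lift.png",np.hstack(F))
print(telemetry.get_state()['contact_force'])
E
```

```text
[ 0.463  -0.181   0.3127] [ 0.9992 -0.0402 -0.0005 -0.0002] [ 0.2354  0.4996  0.1257  1.6183 -0.0702  1.0292 -1.269 ] [-0.4157 -0.3159 -2.3047] [-0.0033  0.0085 -0.0578]
scene 189 180
side 233 206
[-0.4161 -1.1926 -2.0984]
```

View pics/lift.png

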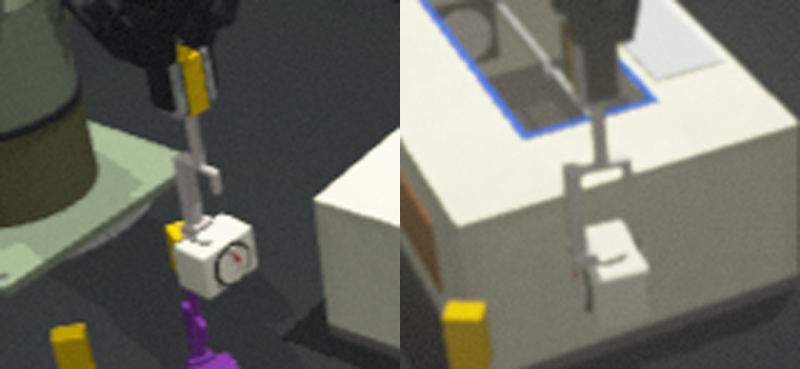

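The gauge is held and hangs upright. In the side view the bar shows a kink inside the hatch, near crop pixel (545,70). I'll enlarge the hatch and map it.

```bash
python3 - <<'E'
from h import *
np.set_printoptions(precision=1,suppress=True)
C=np.array([.529,.172,0]); a=np.radians(2.6); R=np.array([[np.cos(a),-np.sin(a)],[np.sin(a),np.cos(a)]])
F=[]
for n,(x,y) in(("scene",(303,163)),("side",(212,162))):
    p=np.load(f"{n}0p.npy"); c=np.load(f"{n}c.npz"); x0,y0=x-40,y-37
    im=cv2.resize(p[y0:y0+74,x0:x0+80,::-1],(400,370),interpolation=cv2.INTER_CUBIC)
    im=cv2.convertScaleAbs(im,alpha=1.4,beta=20)
    for s in range(-100,101,20):   # ticks 8 mm to +x of bar at bar height
        w=np.array([*(C[:2]+R@[.017+.012,s/1e3]),.115,1]); v=np.linalg.inv(c['T'])@w; v=v[:3]/-v[2]
        u=c['mtx'][0,0]*v[0]+c['mtx'][0,2]; q=-c['mtx'][1,1]*v[1]+c['mtx'][1,2]
        cv2.circle(im,(int((u-x0)*5),int((q-y0)*5)),3,(0,0,255) if s else (0,255,0),-1)
    F.append(im)
cv2.imwrite("pics/hatch.png",np.hstack(F))
E
```

```text
(no output)
```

View pics/hatch.png

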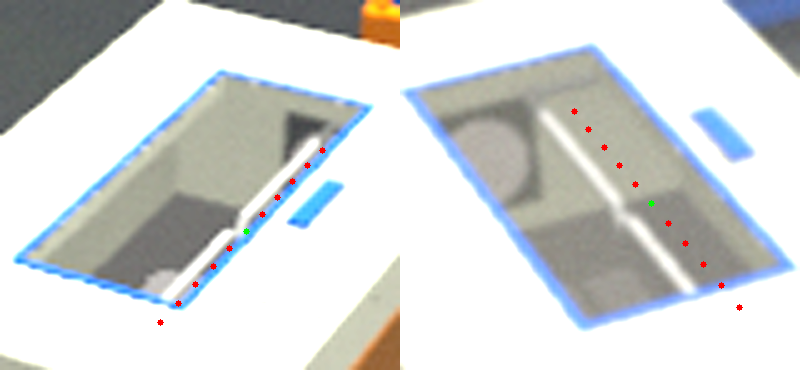

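The dip shows clearly about s≈+5 mm from the rail's middle, at crop pixels (238,230) in scene and (620,215) in side. I'll enter at s≈-28 and slide towards +y.

move_arm --plan '[{"travel": [0.1, -1.3, -1], "rotation": [0, 0, -0.6], "fingers": 255}, {"travel": [0.4, -4, -2], "rotation": [0, 0, -1.2], "fingers": 255}, {"travel": [0.7, -7.3, -2], "rotation": [0, 0, -2], "fingers": 255}, {"travel": [1, -10.8, -2], "rotation": [0, 0, -3], "fingers": 255}, {"travel": [1.3, -14.3, -2], "rotation": [0, 0, -4], "fingers": 255}, {"travel": [1.6, -17.8, -2], "rotation": [0, 0, -5], "fingers": 255}, {"travel": [2, -21.3, -2], "rotation": [0, 0, -6], "fingers": 255}, {"travel": [2.3, -24.8, -2], "rotation": [0, 0, -7.2], "fingers": 255}, {"travel": [2.6, -28.2, -2], "rotation": [0, 0, -7.2], "fingers": 255}, {"travel": [2.8, -30.8, -2], "rotation": [0, 0, -7.2], "fingers": 255}, {"travel": [3, -32.3, -2], "rotation": [0, 0, -7.2], "fingers": 255}, {"travel": [3, -32.8, -2], "rotation": [0, 0, -7.2], "fingers": 255}]'

```text
time_s: 4.67
position: [0.5194, 0.1456, 0.3324]
tool_rot: [1.0, 0.024, -0.001, -0.0]
contact_force: [-0.0, 0.5, -1.9]
grip_width: 0.0155
grasp_force: 39.7
```

```bash
python3 - <<'E'
from station import telemetry, cams
from h import *
np.set_printoptions(precision=4,suppress=True)
s=telemetry.get_state(); print(s['position'],s['tool_rot'],s['time_s'],s['qpos'],s['contact_force'])
c=cams.calibration("wrist"); p,d=cams.grab_frame("wrist")
cv2.imwrite("pics/w2.png",p[:,:,::-1]); np.savez("wristc.npz",**c); np.save("wrist2.npy",d); np.save("wrist2p.npy",p)
s=telemetry.get_state(); print(s['position'],s['tool_rot'],s['time_s'],s['contact_force'])
E
```

```text
[0.5194 0.1456 0.3324] [ 0.9997  0.024  -0.0007 -0.0002] 4.6667 [-0.3766  0.5533  0.0836  1.4299 -0.0486  1.1617 -1.8088] [-0.0265  0.4828 -1.9367]
[0.5194 0.1448 0.3325] [ 0.9997  0.0236 -0.0007 -0.    ] 4.7167 [-0.3741  0.2888 -2.0393]
```

View pics/w2.png

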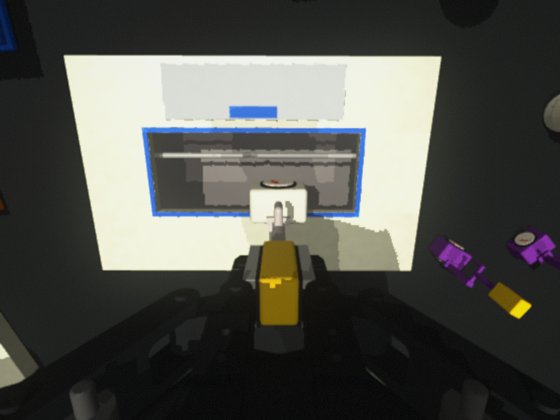

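The wrist view shows the hatch's blue edging, from (145,130) to (363,215), the bar along row 155, and the gauge body at (278,203). I'll measure frame, bar and gauge with this one camera.

```bash
python3 - <<'E'
from h import *
np.set_printoptions(precision=4,suppress=True)
p,P=saved("wrist","2"); H=hsv(p)
a=np.radians(2.6); R=np.array([[np.cos(a),-np.sin(a)],[np.sin(a),np.cos(a)]]); C=np.array([.529,.172])
Q=P.copy(); Q[...,:2]=(P[...,:2]-C)@R   # cabinet coords
b=(H[...,0]>105)&(H[...,0]<125)&(H[...,1]>150); b[:125]=0;b[225:]=0;b[:,:135]=0;b[:,375:]=0
q=Q[b&(abs(Q[...,2]-.14)<.008)]; print('frame',len(q),q.min(0),q.max(0),np.percentile(q,[1,99],0))
print('yaw',cv2.minAreaRect((P[b&(abs(P[...,2]-.14)<.008)][:,:2]*1e3).astype(np.float32)))
m=(Q[...,2]>.095)&(Q[...,2]<.125); m[:135]=0;m[180:]=0;m[:,:152]=0;m[:,360:]=0
for u in range(160,358,6):
    r=Q[:,u][m[:,u]]; 
    if len(r): print(u,len(r),np.median(r,0),r[:,2].min(),r[:,2].max())
w=(H[...,1]<60)&(H[...,2]>120); w[:180]=0;w[224:]=0;w[:,:245]=0;w[:,312:]=0
z=Q[w]; z=z[z[:,2]>.18]; print('body z',np.percentile(z[:,2],[5,50,95]))
t=z[abs(z[:,2]-np.median(z[:,2]))<.005]; print('body',t.min(0),t.max(0),(t.min(0)+t.max(0))/2)
y=((H[...,0]>18)&(H[...,0]<32)&(H[...,1]>180)&(H[...,2]>80)); y[:235]=0;y[330:]=0;y[:,:250]=0;y[:,310:]=0
g=Q[y]; print('grip',np.percentile(g,[2,50,98],0))
E
```

```text
frame 1833 [-0.0498 -0.1178  0.1405] [0.0494 0.1214 0.1458] [[-0.049  -0.1172  0.1412]
 [ 0.0492  0.121   0.1446]]
yaw ((528.8639526367188, 173.80673217773438), (98.91964721679688, 239.37330627441406), 2.4227123260498047)
160 5 [0.0174 0.1155 0.1153] 0.1150436880646944 0.11746255617647933
166 5 [0.0174 0.1084 0.1159] 0.11504037316170773 0.1169967067482735
172 5 [0.0174 0.1011 0.1159] 0.11539499363718236 0.11732700369942412
178 5 [0.0172 0.0943 0.1156] 0.11460787880311846 0.11619766927671993
184 5 [0.0173 0.0871 0.116 ] 0.11563625493400226 0.11629855316288756
190 5 [0.0174 0.08   0.1161] 0.11452236269495303 0.116315265178486
196 5 [0.0173 0.0728 0.1161] 0.11363043288423852 0.1167782674485281
202 5 [0.0175 0.0659 0.1155] 0.11491533274230459 0.11717076768154311
208 5 [0.0175 0.0585 0.1167] 0.11494769139376304 0.11699183777651523
214 4 [0.0179 0.0516 0.1154] 0.11413627567423218 0.11671956295029284
220 5 [0.0175 0.0444 0.116 ] 0.11390687039001368 0.11703309638085269
226 5 [0.0174 0.0374 0.1159] 0.11454006387493237 0.116650506277506
232 5 [0.0173 0.0302 0.1158] 0.11353472118483177 0.116367
[... 896 characters left out ...]
51686091520113 0.1159673366599841
316 6 [ 0.017  -0.0695  0.1157] 0.11271635605656272 0.11696099028092405
322 6 [ 0.017  -0.0766  0.1152] 0.11464237373551528 0.11749048486538843
328 5 [ 0.0165 -0.0837  0.1153] 0.11283588839882397 0.11693820111236741
334 5 [ 0.0165 -0.0907  0.1165] 0.11479233257501165 0.11706203983395569
340 5 [ 0.0165 -0.0979  0.1157] 0.11548012473459685 0.1169395214022152
346 5 [ 0.0165 -0.105   0.116 ] 0.11435686074876028 0.11693893709684589
352 5 [ 0.0166 -0.1123  0.1156] 0.11329758082099672 0.11748553593466254
body z [0.2243 0.2363 0.291 ]
body [-0.0248 -0.0485  0.2314] [ 0.007  -0.0005  0.2412] [-0.0089 -0.0245  0.2363]
grip [[nan nan nan]
 [nan nan nan]
 [nan nan nan]]
```

The dip is at cabinet y≈+9 mm, the bar at x 17.3, and the gauge at (-9,-25). All of it agrees with the description. Descending.

move_arm --plan '[{"travel": [0, 0, 1], "rotation": [0, 0, 0], "fingers": 255}, {"travel": [0, 0, 2.5], "rotation": [0, 0, 0], "fingers": 255}, {"travel": [0, 0, 4], "rotation": [0, 0, 0], "fingers": 255}, {"travel": [0, 0, 5.5], "rotation": [0, 0, 0], "fingers": 255}, {"travel": [0, 0, 7], "rotation": [0, 0, 0], "fingers": 255}, {"travel": [0, 0, 8.5], "rotation": [0, 0, 0], "fingers": 255}, {"travel": [0, 0, 10], "rotation": [0, 0, 0], "fingers": 255}, {"travel": [0, 0, 11.5], "rotation": [0, 0, 0], "fingers": 255}, {"travel": [0, 0, 13], "rotation": [0, 0, 0], "fingers": 255}, {"travel": [0, 0, 14.2], "rotation": [0, 0, 0], "fingers": 255}, {"travel": [0, 0, 14.8], "rotation": [0, 0, 0], "fingers": 255}, {"travel": [0, 0, 14.8], "rotation": [0, 0, 0], "fingers": 255}]'

```text
time_s: 5.72
position: [0.5192, 0.142, 0.1844]
tool_rot: [1.0, 0.022, -0.001, 0.0]
contact_force: [-0.1, -0.2, -1.3]
grip_width: 0.0156
grasp_force: 39.6
```

move_arm --plan '[{"travel": [0, 0, 0], "rotation": [0, 0, 0], "fingers": 255}, {"travel": [0, 0, 0], "rotation": [0, 0, 0], "fingers": 255}, {"travel": [0.4, 0, 0], "rotation": [0, 0, 0], "fingers": 255}, {"travel": [0.8, 0, 0], "rotation": [0, 0, 0], "fingers": 255}, {"travel": [1.2, 0, 0], "rotation": [0, 0, 0], "fingers": 255}, {"travel": [1.6, 0, 0], "rotation": [0, 0, 0], "fingers": 255}, {"travel": [2, 0, 0], "rotation": [0, 0, 0], "fingers": 255}, {"travel": [2.4, 0, 0], "rotation": [0, 0, 0], "fingers": 255}, {"travel": [2.65, 0, 0], "rotation": [0, 0, 0], "fingers": 255}, {"travel": [2.65, 0, 0], "rotation": [0, 0, 0], "fingers": 255}, {"travel": [2.65, 0, 0], "rotation": [0, 0, 0], "fingers": 255}]'

```text
time_s: 6.63
position: [0.5459, 0.1446, 0.1852]
tool_rot: [1.0, 0.023, -0.0, -0.0]
contact_force: [-0.2, -0.3, -1.2]
grip_width: 0.0155
grasp_force: 39.7
```

move_arm --plan '[{"travel": [0, 0, 0.4], "rotation": [0, 0, 0], "fingers": 255}, {"travel": [0, 0, 0.8], "rotation": [0, 0, 0], "fingers": 255}, {"travel": [0, 0, 1.2], "rotation": [0, 0, 0], "fingers": 255}, {"travel": [0, 0, 1.5], "rotation": [0, 0, 0], "fingers": 255}, {"travel": [0, 0, 1.7], "rotation": [0, 0, 0], "fingers": 255}, {"travel": [0, 0, 1.8], "rotation": [0, 0, 0], "fingers": 255}, {"travel": [0, 0, 1.8], "rotation": [0, 0, 0], "fingers": 255}, {"travel": [0, 0, 1.8], "rotation": [0, 0, 0], "fingers": 255}, {"travel": [0, 0, 1.8], "rotation": [0, 0, 0], "fingers": 255}]'

```text
time_s: 7.38
position: [0.546, 0.1446, 0.1675]
tool_rot: [1.0, 0.023, 0.0, -0.0]
contact_force: [0.3, -0.1, -1.0]
grip_width: 0.0156
grasp_force: 39.7
```

```bash
python3 - <<'E'
from station import telemetry, cams
from h import *
np.set_printoptions(precision=4,suppress=True)
p,d=cams.grab_frame("side"); np.save("side3p.npy",p)
q,d=cams.grab_frame("scene")
im=np.hstack([cv2.resize(p[112:222,152:272,::-1],(400,366),interpolation=cv2.INTER_CUBIC),cv2.resize(q[100:210,240:360,::-1],(400,366),interpolation=cv2.INTER_CUBIC)])
cv2.imwrite("pics/hook.png",im)
for i in range(4):
    s=telemetry.get_state(); print(s['position'],s['contact_force'],s['torque']); cams.grab_frame("side")
E
```

```text
[0.546  0.1447 0.1675] [ 0.9175  0.3197 -1.279 ] [-0.0043 -0.0505  0.0446]
[0.546  0.1446 0.1675] [ 0.8123  0.1374 -0.8361] [ 0.0035 -0.0245 -0.0346]
[0.546  0.1447 0.1674] [ 0.5666 -0.0663 -0.7272] [ 0.019  -0.0159 -0.0194]
[0.546  0.1446 0.1674] [ 0.9779 -0.1627 -1.1914] [-0.0029 -0.0116 -0.0086]
```

View pics/hook.png

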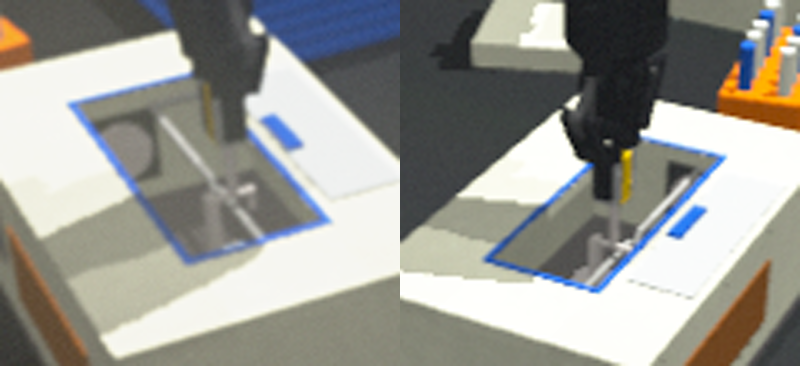

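The bridge sits over the bar with the bar in the gap, in both views. Now I'll lower gently until contact.

move_arm --plan '[{"travel": [0, 0, 0.1], "rotation": [0, 0, 0], "fingers": 255}, {"travel": [0, 0, 0.2], "rotation": [0, 0, 0], "fingers": 255}, {"travel": [0, 0, 0.25], "rotation": [0, 0, 0], "fingers": 255}, {"travel": [0, 0, 0.25], "rotation": [0, 0, 0], "fingers": 255}, {"travel": [0, 0, 0.25], "rotation": [0, 0, 0], "fingers": 255}]'

```text
time_s: 8.1
position: [0.5459, 0.1446, 0.1648]
tool_rot: [1.0, 0.023, -0.0, -0.0]
contact_force: [-0.7, 1.1, -1.5]
grip_width: 0.0154
grasp_force: 39.7
```

move_arm --plan '[{"travel": [0, 0, 0.05], "rotation": [0, 0, 0], "fingers": 255}, {"travel": [0, 0, 0.05], "rotation": [0, 0, 0], "fingers": 255}, {"travel": [0, 0, 0.05], "rotation": [0, 0, 0], "fingers": 255}]'

```text
time_s: 8.35
position: [0.5459, 0.1447, 0.1643]
tool_rot: [1.0, 0.023, -0.0, -0.0]
contact_force: [-0.2, -0.1, -1.3]
grip_width: 0.016
grasp_force: 39.7
```

move_arm --plan '[{"travel": [0, 0, 0.04], "rotation": [0, 0, 0], "fingers": 255}, {"travel": [0, 0, 0.04], "rotation": [0, 0, 0], "fingers": 255}, {"travel": [0, 0, 0.04], "rotation": [0, 0, 0], "fingers": 255}]'

```text
time_s: 8.6
position: [0.546, 0.1446, 0.1639]
tool_rot: [1.0, 0.023, -0.0, -0.0]
contact_force: [-0.5, 0.5, -1.2]
grip_width: 0.0155
grasp_force: 39.7
```

move_arm --plan '[{"travel": [0, 0, 0.04], "rotation": [0, 0, 0], "fingers": 255}, {"travel": [0, 0, 0.04], "rotation": [0, 0, 0], "fingers": 255}, {"travel": [0, 0, 0.04], "rotation": [0, 0, 0], "fingers": 255}]'

```text
time_s: 8.85
position: [0.5459, 0.1446, 0.1635]
tool_rot: [1.0, 0.023, -0.0, -0.0]
contact_force: [-0.6, 0.6, -2.2]
grip_width: 0.0156
grasp_force: 39.7
```

move_arm --plan '[{"travel": [0, 0, 0.03], "rotation": [0, 0, 0], "fingers": 255}, {"travel": [0, 0, 0.03], "rotation": [0, 0, 0], "fingers": 255}, {"travel": [0, 0, 0.03], "rotation": [0, 0, 0], "fingers": 255}]'

```text
time_s: 9.1
position: [0.546, 0.1446, 0.1632]
tool_rot: [1.0, 0.023, -0.0, -0.0]
contact_force: [-0.5, 0.3, -1.3]
grip_width: 0.0156
grasp_force: 39.7
```

move_arm --plan '[{"travel": [0, 0, 0.04], "rotation": [0, 0, 0], "fingers": 255}, {"travel": [0, 0, 0.04], "rotation": [0, 0, 0], "fingers": 255}, {"travel": [0, 0, 0.04], "rotation": [0, 0, 0], "fingers": 255}]'

```text
time_s: 9.35
position: [0.546, 0.1446, 0.1628]
tool_rot: [1.0, 0.023, -0.0, -0.0]
contact_force: [-0.1, -0.3, -0.9]
grip_width: 0.0157
grasp_force: 39.7
```

move_arm --plan '[{"travel": [0, 0, 0.03], "rotation": [0, 0, 0], "fingers": 255}, {"travel": [0, 0, 0.03], "rotation": [0, 0, 0], "fingers": 255}, {"travel": [0, 0, 0.03], "rotation": [0, 0, 0], "fingers": 255}]'

```text
time_s: 9.6
position: [0.5459, 0.1446, 0.1625]
tool_rot: [1.0, 0.023, -0.0, -0.0]
contact_force: [0.6, 0.5, -2.0]
grip_width: 0.0155
grasp_force: 39.7
```

move_arm --plan '[{"travel": [0, 0, 0.04], "rotation": [0, 0, 0], "fingers": 255}, {"travel": [0, 0, 0.04], "rotation": [0, 0, 0], "fingers": 255}, {"travel": [0, 0, 0.04], "rotation": [0, 0, 0], "fingers": 255}]'

```text
time_s: 9.85
position: [0.546, 0.1446, 0.1621]
tool_rot: [1.0, 0.023, 0.0, -0.0]
contact_force: [0.2, 0.8, -2.0]
grip_width: 0.0156
grasp_force: 39.7
```

move_arm --plan '[{"travel": [0, 0, 0.04], "rotation": [0, 0, 0], "fingers": 255}, {"travel": [0, 0, 0.04], "rotation": [0, 0, 0], "fingers": 255}, {"travel": [0, 0, 0.04], "rotation": [0, 0, 0], "fingers": 255}]'

```text
time_s: 10.1
position: [0.546, 0.1446, 0.1618]
tool_rot: [1.0, 0.023, 0.0, -0.0]
contact_force: [0.1, 0.2, 0.1]
grip_width: 0.0156
grasp_force: 39.8
```

move_arm --plan '[{"travel": [0, 0, 0.02], "rotation": [0, 0, 0], "fingers": 255}, {"travel": [0, 0, 0.02], "rotation": [0, 0, 0], "fingers": 255}, {"travel": [0, 0, 0.02], "rotation": [0, 0, 0], "fingers": 255}]'

```text
time_s: 10.35
position: [0.546, 0.1446, 0.1616]
tool_rot: [1.0, 0.023, 0.0, -0.0]
contact_force: [-0.2, 0.2, 1.1]
grip_width: 0.0155
grasp_force: 39.9
```

```bash
cat > f.py <<'E'
from station import telemetry, cams
import numpy as np
np.set_printoptions(precision=4,suppress=True)
F=[];Q=[]
for i in range(4):
    s=telemetry.get_state(); F.append(s['contact_force']); Q.append(s['position']); cams.grab_frame("side")
print(np.mean(F,0),np.mean(Q,0),s['time_s'])
E
python3 f.py
```

```text
[0.088  0.1247 1.1432] [0.546  0.1447 0.1616] 10.5
```

Contact at about 2.5 N. Sliding towards +y.

move_arm --plan '[{"travel": [0, -0.1, 0], "rotation": [0, 0, 0], "fingers": 255}, {"travel": [0, -0.2, 0], "rotation": [0, 0, 0], "fingers": 255}, {"travel": [0, -0.3, 0], "rotation": [0, 0, 0], "fingers": 255}, {"travel": [0, -0.4, 0], "rotation": [0, 0, 0], "fingers": 255}, {"travel": [0, -0.5, 0], "rotation": [0, 0, 0], "fingers": 255}, {"travel": [0, -0.6, 0], "rotation": [0, 0, 0], "fingers": 255}, {"travel": [0, -0.7, 0], "rotation": [0, 0, 0], "fingers": 255}, {"travel": [0, -0.8, 0], "rotation": [0, 0, 0], "fingers": 255}, {"travel": [0, -0.9, 0], "rotation": [0, 0, 0], "fingers": 255}, {"travel": [0, -1.0, 0], "rotation": [0, 0, 0], "fingers": 255}, {"travel": [0, -1.0, 0], "rotation": [0, 0, 0], "fingers": 255}]'

```text
time_s: 11.47
position: [0.5455, 0.155, 0.1615]
tool_rot: [1.0, 0.023, 0.0, -0.0]
contact_force: [-0.1, -0.0, 1.4]
grip_width: 0.0157
grasp_force: 40.1
```

```bash
python3 f.py
```

```text
[0.1791 0.4842 1.0552] [0.5455 0.155  0.1615] 11.6167
```

move_arm --plan '[{"travel": [0, -0.1, 0], "rotation": [0, 0, 0], "fingers": 255}, {"travel": [0, -0.2, 0], "rotation": [0, 0, 0], "fingers": 255}, {"travel": [0, -0.3, 0], "rotation": [0, 0, 0], "fingers": 255}, {"travel": [0, -0.4, 0], "rotation": [0, 0, 0], "fingers": 255}, {"travel": [0, -0.5, 0], "rotation": [0, 0, 0], "fingers": 255}, {"travel": [0, -0.6, 0], "rotation": [0, 0, 0], "fingers": 255}, {"travel": [0, -0.7, 0], "rotation": [0, 0, 0], "fingers": 255}, {"travel": [0, -0.8, 0], "rotation": [0, 0, 0], "fingers": 255}, {"travel": [0, -0.9, 0], "rotation": [0, 0, 0], "fingers": 255}, {"travel": [0, -1.0, 0], "rotation": [0, 0, 0], "fingers": 255}, {"travel": [0, -1.0, 0], "rotation": [0, 0, 0], "fingers": 255}]'

```text
time_s: 12.58
position: [0.545, 0.1651, 0.1615]
tool_rot: [1.0, 0.023, 0.0, -0.0]
contact_force: [0.3, 0.4, 0.5]
grip_width: 0.0156
grasp_force: 40.1
```

move_arm --plan '[{"travel": [0, -0.1, 0], "rotation": [0, 0, 0], "fingers": 255}, {"travel": [0, -0.2, 0], "rotation": [0, 0, 0], "fingers": 255}, {"travel": [0, -0.3, 0], "rotation": [0, 0, 0], "fingers": 255}, {"travel": [0, -0.3, 0], "rotation": [0, 0, 0], "fingers": 255}, {"travel": [0, -0.3, 0], "rotation": [0, 0, 0], "fingers": 255}]'

```text
time_s: 13.0
position: [0.5449, 0.168, 0.1616]
tool_rot: [1.0, 0.023, 0.0, -0.0]
contact_force: [-0.2, -0.2, 1.9]
grip_width: 0.0153
grasp_force: 40.1
```

move_arm --plan '[{"travel": [0, -0.1, 0], "rotation": [0, 0, 0], "fingers": 255}, {"travel": [0, -0.2, 0], "rotation": [0, 0, 0], "fingers": 255}, {"travel": [0, -0.3, 0], "rotation": [0, 0, 0], "fingers": 255}, {"travel": [0, -0.3, 0], "rotation": [0, 0, 0], "fingers": 255}, {"travel": [0, -0.3, 0], "rotation": [0, 0, 0], "fingers": 255}]'

```text
time_s: 13.42
position: [0.5448, 0.1712, 0.1616]
tool_rot: [1.0, 0.023, 0.0, -0.0]
contact_force: [0.7, 1.8, 2.3]
grip_width: 0.0155
grasp_force: 40.1
```

```bash
python3 f.py
```

```text
[0.1579 2.0223 1.9809] [0.5448 0.1711 0.1616] 13.5667
```

move_arm --plan '[{"travel": [0, -0.1, 0], "rotation": [0, 0, 0], "fingers": 255}, {"travel": [0, -0.2, 0], "rotation": [0, 0, 0], "fingers": 255}, {"travel": [0, -0.2, 0], "rotation": [0, 0, 0], "fingers": 255}, {"travel": [0, -0.2, 0], "rotation": [0, 0, 0], "fingers": 255}]'

```text
time_s: 13.95
position: [0.5447, 0.1728, 0.1615]
tool_rot: [1.0, 0.023, -0.0, -0.0]
contact_force: [-0.4, 1.3, 0.9]
grip_width: 0.0154
grasp_force: 39.9
```

move_arm --plan '[{"travel": [0, -0.1, 0], "rotation": [0, 0, 0], "fingers": 255}, {"travel": [0, -0.2, 0], "rotation": [0, 0, 0], "fingers": 255}, {"travel": [0, -0.2, 0], "rotation": [0, 0, 0], "fingers": 255}, {"travel": [0, -0.2, 0], "rotation": [0, 0, 0], "fingers": 255}]'

```text
time_s: 14.28
position: [0.5445, 0.1746, 0.1614]
tool_rot: [1.0, 0.023, -0.0, 0.0]
contact_force: [0.5, -0.5, -2.0]
grip_width: 0.0157
grasp_force: 39.6
```

```bash
python3 f.py
```

```text
[-0.189  -0.0901 -1.865 ] [0.5445 0.1746 0.1615] 14.4333
```

Force dropped off over the dip's edge. I'll follow it down, centring at about y 0.178.

move_arm --plan '[{"travel": [0, -0.1, 0.1], "rotation": [0, 0, 0], "fingers": 255}, {"travel": [0, -0.2, 0.2], "rotation": [0, 0, 0], "fingers": 255}, {"travel": [0, -0.3, 0.3], "rotation": [0, 0, 0], "fingers": 255}, {"travel": [0, -0.35, 0.4], "rotation": [0, 0, 0], "fingers": 255}, {"travel": [0, -0.35, 0.5], "rotation": [0, 0, 0], "fingers": 255}, {"travel": [0, -0.35, 0.5], "rotation": [0, 0, 0], "fingers": 255}, {"travel": [0, -0.35, 0.5], "rotation": [0, 0, 0], "fingers": 255}]'

```text
time_s: 15.07
position: [0.5444, 0.1782, 0.1566]
tool_rot: [1.0, 0.023, 0.0, -0.0]
contact_force: [-0.9, 0.8, -0.3]
grip_width: 0.0158
grasp_force: 39.8
```

```bash
python3 f.py
```

```text
[-0.4212  1.1739 -0.0865] [0.5444 0.1782 0.1566] 15.2167
```

move_arm --plan '[{"travel": [0, -0.1, 0], "rotation": [0, 0, 0], "fingers": 255}, {"travel": [0, -0.15, 0], "rotation": [0, 0, 0], "fingers": 255}, {"travel": [0, -0.15, 0.07], "rotation": [0, 0, 0], "fingers": 255}, {"travel": [0, -0.15, 0.13], "rotation": [0, 0, 0], "fingers": 255}, {"travel": [0, -0.15, 0.13], "rotation": [0, 0, 0], "fingers": 255}, {"travel": [0, -0.15, 0.13], "rotation": [0, 0, 0], "fingers": 255}]'

```text
time_s: 15.77
position: [0.5444, 0.1796, 0.1552]
tool_rot: [1.0, 0.023, -0.0, -0.0]
contact_force: [0.2, 1.2, 0.3]
grip_width: 0.0155
grasp_force: 39.8
```

```bash
python3 f.py
```

```text
[-0.524   0.4682 -0.3577] [0.5444 0.1796 0.1552] 15.9167
```

move_arm --plan '[{"travel": [0, -0.07, 0], "rotation": [0, 0, 0], "fingers": 255}, {"travel": [0, -0.1, 0], "rotation": [0, 0, 0], "fingers": 255}, {"travel": [0, -0.1, 0.05], "rotation": [0, 0, 0], "fingers": 255}, {"travel": [0, -0.1, 0.08], "rotation": [0, 0, 0], "fingers": 255}, {"travel": [0, -0.1, 0.08], "rotation": [0, 0, 0], "fingers": 255}]'

```text
time_s: 16.38
position: [0.5443, 0.1806, 0.1543]
tool_rot: [1.0, 0.023, -0.0, -0.0]
contact_force: [-0.7, 1.0, -1.2]
grip_width: 0.0155
grasp_force: 39.8
```

```bash
python3 f.py
```

```text
[-0.4684  0.4964 -1.1439] [0.5443 0.1806 0.1544] 16.5333
```

move_arm --plan '[{"travel": [0, -0.02, 0.03], "rotation": [0, 0, 0], "fingers": 255}, {"travel": [0, -0.02, 0.06], "rotation": [0, 0, 0], "fingers": 255}, {"travel": [0, -0.02, 0.06], "rotation": [0, 0, 0], "fingers": 255}, {"travel": [0, -0.02, 0.06], "rotation": [0, 0, 0], "fingers": 255}]'

```text
time_s: 16.92
position: [0.5444, 0.1809, 0.1539]
tool_rot: [1.0, 0.023, 0.0, -0.0]
contact_force: [-0.7, 1.0, -0.4]
grip_width: 0.0156
grasp_force: 39.8
```

```bash
python3 f.py
```

```text
[-0.3581  0.3788 -0.0404] [0.5443 0.1808 0.1539] 17.0667
```

move_arm --plan '[{"travel": [0, -0.03, 0.02], "rotation": [0, 0, 0], "fingers": 255}, {"travel": [0, -0.03, 0.03], "rotation": [0, 0, 0], "fingers": 255}, {"travel": [0, -0.03, 0.03], "rotation": [0, 0, 0], "fingers": 255}, {"travel": [0, -0.03, 0.03], "rotation": [0, 0, 0], "fingers": 255}]'

```text
time_s: 17.45
position: [0.5443, 0.181, 0.1536]
tool_rot: [1.0, 0.023, 0.0, -0.0]
contact_force: [-0.3, 0.3, 1.1]
grip_width: 0.0155
grasp_force: 40.0
```

```bash
python3 f.py
```

```text
[-0.1512 -0.3144  1.0555] [0.5443 0.181  0.1536] 17.6
```

It is seated in the dip: it sank 8 mm, the load is about 2.5 N and the side force is balanced. Releasing gently.

move_arm --newtons 20 --plan '[{"travel": [0, 0, 0], "rotation": [0, 0, 0], "fingers": 255}, {"travel": [0, 0, 0], "rotation": [0, 0, 0], "fingers": 255}, {"travel": [0, 0, 0], "rotation": [0, 0, 0], "fingers": 215}, {"travel": [0, 0, 0], "rotation": [0, 0, 0], "fingers": 208}, {"travel": [0, 0, 0], "rotation": [0, 0, 0], "fingers": 204}, {"travel": [0, 0, 0], "rotation": [0, 0, 0], "fingers": 200}, {"travel": [0, 0, 0], "rotation": [0, 0, 0], "fingers": 196}, {"travel": [0, 0, 0], "rotation": [0, 0, 0], "fingers": 190}, {"travel": [0, 0, 0], "rotation": [0, 0, 0], "fingers": 180}, {"travel": [0, 0, 0], "rotation": [0, 0, 0], "fingers": 160}, {"travel": [0, 0, 0], "rotation": [0, 0, 0], "fingers": 140}, {"travel": [0, 0, 0], "rotation": [0, 0, 0], "fingers": 120}]'

```text
time_s: 18.65
position: [0.5443, 0.1811, 0.1536]
tool_rot: [1.0, 0.023, 0.0, -0.0]
contact_force: [0.1, -1.1, 0.1]
grip_width: 0.0451
grasp_force: 0.0
```

move_arm --plan '[{"travel": [0, 0, 0], "rotation": [0, 0, 0], "fingers": 100}, {"travel": [0, 0, 0], "rotation": [0, 0, 0], "fingers": 90}, {"travel": [0, 0, 0], "rotation": [0, 0, 0], "fingers": 90}, {"travel": [0, 0, 0], "rotation": [0, 0, 0], "fingers": 90}]'

```text
time_s: 18.98
position: [0.5443, 0.1811, 0.1535]
tool_rot: [1.0, 0.023, -0.0, -0.0]
contact_force: [-0.9, 0.2, -0.2]
grip_width: 0.0554
grasp_force: 0.0
```

```bash
python3 f.py; python3 - <<'E'
from station import telemetry, cams
import cv2, numpy as np
p,_=cams.grab_frame("side"); q,_=cams.grab_frame("scene")
cv2.imwrite("pics/rel.png",np.hstack([cv2.resize(p[112:222,152:272,::-1],(400,366),interpolation=cv2.INTER_CUBIC),cv2.resize(q[100:210,240:360,::-1],(400,366),interpolation=cv2.INTER_CUBIC)]))
E
```

```text
[-0.0763 -0.0761 -0.1004] [0.5443 0.1811 0.1535] 19.1333
```

View pics/rel.png

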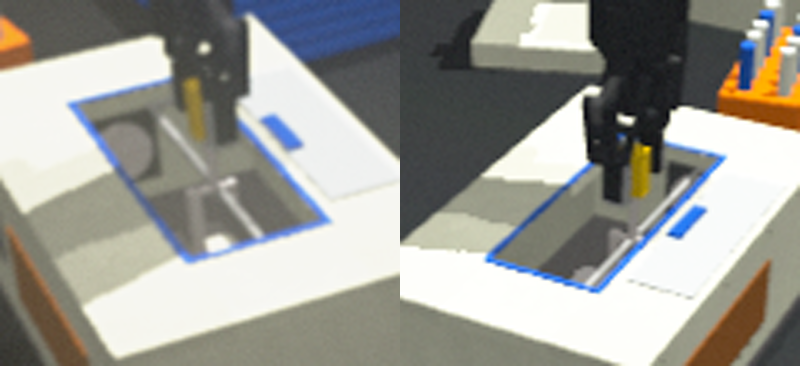

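Both views show the gauge hanging upright and free between the open fingers. Retreating straight up.

move_arm --plan '[{"travel": [0, 0, -0.5], "rotation": [0, 0, 0], "fingers": 90}, {"travel": [0, 0, -1], "rotation": [0, 0, 0], "fingers": 90}, {"travel": [0, 0, -2], "rotation": [0, 0, 0], "fingers": 90}, {"travel": [0, 0, -3], "rotation": [0, 0, 0], "fingers": 90}, {"travel": [0, 0, -4.5], "rotation": [0, 0, 0], "fingers": 90}, {"travel": [0, 0, -6], "rotation": [0, 0, 0], "fingers": 90}, {"travel": [0, 0, -8], "rotation": [0, 0, 0], "fingers": 90}, {"travel": [0, 0, -10], "rotation": [0, 0, 0], "fingers": 90}, {"travel": [0, 0, -12], "rotation": [0, 0, 0], "fingers": 90}, {"travel": [0, 0, -14], "rotation": [0, 0, 0], "fingers": 90}, {"travel": [0, 0, -15], "rotation": [0, 0, 0], "fingers": 90}, {"travel": [0, 0, -15], "rotation": [0, 0, 0], "fingers": 90}]'

```text
time_s: 20.28
position: [0.5449, 0.1812, 0.3067]
tool_rot: [1.0, 0.023, 0.002, -0.001]
contact_force: [-0.2, 0.8, -0.2]
grip_width: 0.0554
grasp_force: 0.0
```

move_arm --plan '[{"travel": [0, 0, 0], "rotation": [0, 0, 0], "fingers": 90}, {"travel": [0, 0, 0], "rotation": [0, 0, 0], "fingers": 90}, {"travel": [0, 0, 0], "rotation": [0, 0, 0], "fingers": 90}, {"travel": [0, 0, 0], "rotation": [0, 0, 0], "fingers": 90}, {"travel": [0, 0, 0], "rotation": [0, 0, 0], "fingers": 90}, {"travel": [0, 0, 0], "rotation": [0, 0, 0], "fingers": 90}, {"travel": [0, 0, 0], "rotation": [0, 0, 0], "fingers": 90}, {"travel": [0, 0, 0], "rotation": [0, 0, 0], "fingers": 90}, {"travel": [0, 0, 0], "rotation": [0, 0, 0], "fingers": 90}, {"travel": [0, 0, 0], "rotation": [0, 0, 0], "fingers": 90}, {"travel": [0, 0, 0], "rotation": [0, 0, 0], "fingers": 90}, {"travel": [0, 0, 0], "rotation": [0, 0, 0], "fingers": 90}]'

```text
time_s: 21.28
position: [0.5443, 0.1811, 0.3035]
tool_rot: [1.0, 0.023, -0.0, -0.0]
contact_force: [-0.2, -0.2, -0.3]
grip_width: 0.0552
grasp_force: 0.0
```

```bash
python3 - <<'E'
from station import telemetry, cams
from h import *
np.set_printoptions(precision=4,suppress=True)
F=[]
for n,(r,c) in(("side",(102,152)),("scene",(95,240))):
    p,d=cams.grab_frame(n); k=cams.calibration(n); P=cloud(d,k['mtx'],k['T']); H=hsv(p)
    y=((H[...,0]>18)&(H[...,0]<32)&(H[...,1]>180)&(H[...,2]>80)); 
    q=P[y&(P[...,0]>.5)&(P[...,0]<.6)&(P[...,1]>.12)&(P[...,1]<.24)]; print(n,len(q),np.percentile(q,[2,50,98],0))
    F.append(cv2.resize(p[r:r+110,c:c+120,::-1],(400,366),interpolation=cv2.INTER_CUBIC))
cv2.imwrite("pics/end.png",np.hstack(F)); print(telemetry.get_state()['time_s'])
E
```

```text
side 21 [[0.5329 0.1708 0.19  ]
 [0.5406 0.1763 0.191 ]
 [0.5483 0.182  0.1933]]
scene 120 [[0.5362 0.1703 0.1561]
 [0.5477 0.1746 0.1776]
 [0.558  0.1854 0.194 ]]
21.3833
```

View pics/end.png

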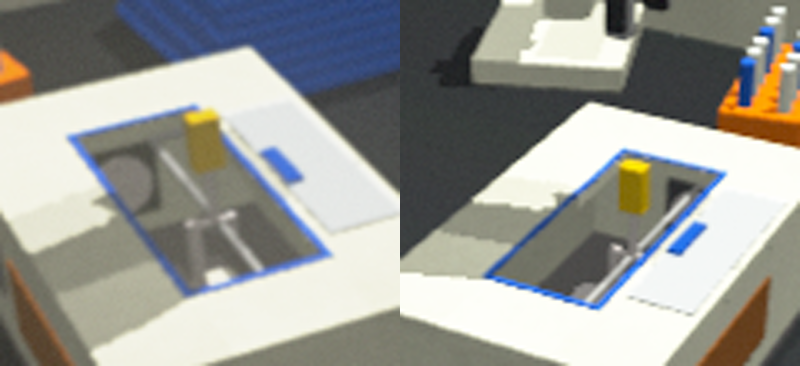

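The gauge hangs upright in the dip. Its grip top is at about 0.193 m, which matches the seated height, and the robot is clear.

```bash
python3 -c "
from station import job
print(job.hand_in())"
```

```text
the job is handed in; nothing more can be done
None
```

The thermo-hygrometer hangs upright and settled in the bar's dip, the robot is clear of it, and the job was handed in at about 21 s of the 72 s allowed.

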